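# Fetch the sample jar from behind the reagent bottles

### The job

The green-lidded sample jar stands in the grey bay behind two tall reagent bottles. Leaving the jar alone until then, first move both bottles out to the black mat so that they stand there together, then put the jar upright in the middle of the green disc on the white loading block, and after that put the blue-capped and the yellow-capped bottle each back upright where it stood in the bay. Knock nothing over and leave the red-lidded jar, the beaker and the timer alone.

Things in the scene. Friction and masses are not known exactly. Their poses are not given: they have to be found in the camera images.
- blue_bottle_centre (a point): tall white reagent bottle with a blue screw cap and blue band, loose, stands upright, 150 mm tall, about 0.25 kg: round body 60 mm across up to 105 mm, shoulder, then the cap, 38 mm across, over the top 28 mm (122 to 150 mm above its underside). The point is its centre, 75 mm above its underside; z is up along its axis. Its starting place in the bay, left or right, is where it must return to
- yellow_bottle_centre (a point): tall white reagent bottle with a yellow screw cap and yellow band, loose, stands upright, 150 mm tall, about 0.25 kg: round body 60 mm across up to 105 mm, shoulder, then the cap, 38 mm across, over the top 28 mm (122 to 150 mm above its underside). The point is its centre, 75 mm above its underside; z is up along its axis. Its starting place in the bay, left or right, is where it must return to
- jar_centre (a point): sample jar with a green lid, loose, round, 46 mm across from top to bottom and 52 mm tall, about 0.08 kg; stands in the bay behind (+x side of) the two bottles. The point is its centre, 26 mm above its underside; z is up along its axis
- bay: fixed bay with a flat grey floor, 170 mm (its x) by 210 mm (its y); origin on the work surface, its floor is 8 mm higher and reaches from x = -75 mm to +95 mm, y = -105 to +105 mm; white walls 6 mm thick along both y ends and the +x end, their tops 26 mm above the work surface; open towards -x. The bottles stand side by side in y about 84 mm apart at x about -30 mm, the jar near x = +33 mm
- mat: fixed flat black mat, the side area, 210 mm (its x) by 140 mm (its y), 3 mm thick; origin at the centre of its underside on the work surface. It may lie on either side of the bay
- pad: fixed white square loading block, 100 by 100 mm, its flat top 15 mm above the work surface, with a green disc 68 mm across, flush in the middle of the top; origin at the centre of its underside. It may lie on either side of the bay, across from the mat
- spare_jar_centre (a point): bystander: loose jar like the sample jar but with a red lid, 46 mm across and 52 mm tall; the point is its centre, 26 mm up. Leave it alone
- beaker: bystander: loose open glass beaker, 70 mm across, 85 mm tall; origin at the centre of its underside. Leave it alone
- timer: bystander: loose flat grey timer, 70 by 65 by 25 mm; origin at the centre of its underside. Leave it alone
Things that resemble listed ones, but are neither listed nor needed, are in the scene too. Leave any orange or purple look-alike of the part that bears jar_centre alone.

How it is judged:
On the way, in this order (a step that is already met when the one before it is completed fails the run):
1. both bottles stand upright and released on the black mat together, the jar not yet moved by more than 15 mm (linear speed of each of blue_bottle, yellow_bottle below 0.02 m/s and angle between each of blue_bottle_centre, yellow_bottle_centre's own z axis and vertical below 0.12 rad and x of blue_bottle_centre in the frame of mat between -0.09 and 0.09 m and y of blue_bottle_centre in the frame of mat between -0.055 and 0.055 m and z of blue_bottle_centre in the frame of mat between 0.072 and 0.084 m and contact force between each of blue_bottle, yellow_bottle and the fingers below 0.1 N and x of yellow_bottle_centre in the frame of mat between -0.09 and 0.09 m and y of yellow_bottle_centre in the frame of mat between -0.055 and 0.055 m and z of yellow_bottle_centre in the frame of mat between 0.072 and 0.084 m and distance of jar_centre from where it was at the start of the episode below 0.015 m), for 0.2 s.
2. the green-lidded jar stands released on the green disc, its centre within 14 mm of the disc's, while both bottles still stand on the mat (linear speed of each of jar, blue_bottle, yellow_bottle below 0.02 m/s and angle between each of jar_centre, blue_bottle_centre, yellow_bottle_centre's own z axis and vertical below 0.12 rad and horizontal distance between jar_centre and pad below 0.014 m and z of jar_centre in the frame of pad between 0.036 and 0.046 m and contact force between each of jar, blue_bottle, yellow_bottle and the fingers below 0.1 N and x of blue_bottle_centre in the frame of mat between -0.09 and 0.09 m and y of blue_bottle_centre in the frame of mat between -0.055 and 0.055 m and z of blue_bottle_centre in the frame of mat between 0.072 and 0.084 m and x of yellow_bottle_centre in the frame of mat between -0.09 and 0.09 m and y of yellow_bottle_centre in the frame of mat between -0.055 and 0.055 m and z of yellow_bottle_centre in the frame of mat between 0.072 and 0.084 m), for 0.2 s.
At the end, for the whole second after the job is handed in: The green-lidded jar stands upright on the loading block, its centre within 14 mm of the disc's centre; each bottle stands upright on the bay's floor with its centre within 15 mm of where it stood at the start; all are released and at rest (linear speed of each of jar, blue_bottle, yellow_bottle below 0.02 m/s and angle between each of jar_centre, blue_bottle_centre, yellow_bottle_centre's own z axis and vertical below 0.12 rad and horizontal distance between jar_centre and pad below 0.014 m and z of jar_centre in the frame of pad between 0.036 and 0.046 m and contact force between jar and the fingers below 0.1 N and distance of each of blue_bottle_centre, yellow_bottle_centre from where it was at the start of the episode below 0.015 m and z of each of blue_bottle_centre, yellow_bottle_centre in the frame of bay below 0.088 m); the robot touches nothing.
It fails at once if a bottle or the sample jar is tipped over (angle between any of blue_bottle_centre, yellow_bottle_centre, jar_centre's own z axis and vertical above 0.7 rad).
It fails at once if the red-lidded jar is moved by more than 20 mm (distance of spare_jar_centre from where it was at the start of the episode above 0.02 m).
It fails at once if the beaker is moved by more than 20 mm (distance of beaker from where it was at the start of the episode above 0.02 m).
It fails at once if the timer is moved by more than 20 mm (distance of timer from where it was at the start of the episode above 0.02 m).
It also fails if it takes over 115 s, if anything falls off the work surface, if the arm or the gripper's body presses on something with over 40 N, if the wrist force passes 120 N, or if a joint passes its speed limit or range.

### The arm

A 7-joint arm with a two-finger parallel gripper is mounted at the origin on the work surface. World frame = base frame: x ahead of the robot, y to its left, z up, the work surface at z = 0. Lengths are in m, angles in rad, forces in N, time in s.
With the tool pointing down it reaches from about 0.425 to 0.925 m from the base axis. Payload 6.8 kg.
Tool frame: the origin (TCP) lies on the centre line of the jaws, within the pads' length; the fingertips stand 8 mm ahead of it and the grasp point (between the pads) lies 11 mm behind it (bot.tips_ahead is the distance from the TCP to the fingertips, in m); z points along the fingers, y is the line along which they close (so a half turn about z gives the same grasp; the last joint's range is limited). The gripper opens to 85 mm and grips with 20 to 120 N. Pads are 22 mm wide; open, the fingers measure 114 mm over their backs; the gripper's body (76 mm by 85 mm) begins 54 mm behind the grasp point. The pads swing forward as they close: fully open they stand 13 mm farther back than shut.
Start: joints at [-1.248, 0.477, 0.022, 1.555, -0.011, 1.109, -0.083], TCP at [0.282, 0.613, 0.216] pointing down, gripper open.
Joint ranges: [-2.96, 2.96], [-0.34, 2.1], [-1.41, 1.46], [0.24, 2.44], [-1.37, 4.51], [0.17, 1.92], [-2.96, 2.96]. Speed limits (rad/s): [2.39, 2.39, 3.14, 3.14, 3.14, 3.14, 3.14].

### API

Orientations are given as a unit quaternion [w, x, y, z].
In Python, from station import bot gives the robot as it stands.
- The arm moves only by the tool send_rows, never from a script. Its argument "deltas" is text: rows parted by semicolons, each of 4 numbers parted by spaces: the shift along the tool's x, y, z in m, then the turn about the tool's z in degrees. In form: x y z spin; .... A call has 1 to 5 rows; each row is the pose to reach, as a shift and turn from the pose commanded when the call began, along the tool's axes at that moment; what a row does not reach only later rows make up. A row lasts 1/10 s, in which the tool goes at most 50 mm and 8.59 degrees, less where a joint would pass 70% of its speed; a pose out of reach is approached as far as the arm can. A call with a gripper value outside its range is refused whole. "claw" is the opening, from 0 (shut) to 1 (fully open), set as the call begins (left out, the last holds). The fingers move at their own pace and stop on an object; "force" is the grip in N (left out, the last holds). Time passes only in rows, so rows that repeat a pose let the fingers close. It gives the time, the measured TCP pose, the force, the opening and the grip force at its end, in the units of the state.
- bot.get_obs(): the state, without advancing time (a new reading comes with each control period).
- bot.read_camera(name): name is "scene" or "top"; returns a dict with "img" (384x512x3 uint8, red, green, blue), "depth" (384x512 float32, m along the optical axis (not along the pixel's ray), 0 where there is no reading), "fx", "fy", "cx", "cy" (pixels), "camera_from_world" (4x4, takes a point from world to camera coordinates). Camera axes: x right, y up, looking along -z (the intrinsics and any distortion apply to the point x, -y, -z); pixel columns grow to the right and rows downward; lengths in m; the calibration is good to about 2 mm. A picture is of the moment at which its call begins.
- bot.hand_in(): hands the job in; it is judged then, once.
Trained networks look in a picture, given as the dict that the camera call returned (one of the last four; its "shot" number tells which), for a name from the list of things; names that differ only in an ending like _2 or _b are one class to them, and where a whole thing is asked for, a point or a joint stands for the part that bears it (a point fixed in the world has none). Each returns a list of dicts, best first, with "confidence" (0 to 1); they miss things now and then, are a little off and sometimes report something else, mostly with a low value. They report only what shows in the picture. A call takes as long as a camera call. They do not tell look-alikes from the thing itself.
- bot.masks_of(picture, query): "mask" (384x512 bool, what is visible of it).
- bot.landmark_of(picture, query): "xyz" ([x, y, z] in m, in world coordinates, good to about 4 mm: a listed point, or the origin of a listed thing).
The state is a dict: "t": time; "q": joint angles; "joint_vel": joint speeds; "joint_torque": joint torques, N m; "eef_pos": TCP position; "tool_rot": TCP orientation; "contact_force": force on the tool from outside, world axes, zero at the start; "torque": the same for the moment, N m; "gripper_width": opening from 0.0 (shut) to 1.0 (fully open); "grasp_force": force on a finger pad.
Only numpy, scipy, OpenCV 4.12 (cv2) and the standard library are available. Lean on these libraries where they do the work, as an engineer would, in place of code of your own. Each camera call takes 0.05 s, during which the arm holds its last target. There are 200 camera calls.

## Working session

There is one attempt and no reset: what is moved stays moved. The work goes in short steps, Python scripts to look and compute and a tool call to move; the robot and the scene stay as the last step left them, time stands still between calls to the robot, and variables do not carry over. Pictures are saved under pics/ and viewed, at most 14 in all, crops included, and the job is handed in when it is done.

Besides the shell and the picture viewer there is one more tool, called after "Request:" by a JSON object that holds its "op" and its "data". send_rows: Moves the arm, as the interface text tells. Its arguments: {"type":"object","properties":{"deltas":{"type":"string"},"claw":{"type":"number"},"force":{"type":"number"}},"required":["deltas"]}

```bash
mkdir -p pics; cat > h.py <<'E'
from station import bot
import numpy as np, cv2
def save(p,n): cv2.imwrite('pics/'+n,cv2.cvtColor(p['img'],cv2.COLOR_RGB2BGR))
def px(p,w):
    c=p['camera_from_world']@np.r_[w,1]; return np.array([p['cx']+p['fx']*c[0]/-c[2],p['cy']+p['fy']*-c[1]/-c[2]]).round()
def cloud(p):
    v,u=np.mgrid[:384,:512]; d=p['depth']
    c=np.stack([(u-p['cx'])/p['fx']*d,-(v-p['cy'])/p['fy']*d,-d,np.ones_like(d)],-1)
    return (c@np.linalg.inv(p['camera_from_world']).T)[...,:3]
E
python3 - <<'E'
from h import *
o=bot.get_obs();print(o['t'],o['eef_pos'],o['tool_rot'],o['gripper_width'])
for n in ['top','scene']:
    p=bot.read_camera(n);save(p,n+'0.png')
    for q in ['blue_bottle_centre','yellow_bottle_centre','jar_centre','bay','mat','pad','spare_jar_centre','beaker','timer']:
        for r in bot.landmark_of(p,q)[:3]: print(n,q,np.round(r['xyz'],3),round(r['confidence'],2),px(p,r['xyz']))
E
```

```text
0.0 [0.28162069 0.61275635 0.21492436] [-1.29486527e-04  2.13717295e-01  9.76895111e-01 -9.17974127e-04] 1.0008216956758047
top blue_bottle_centre [ 0.552 -0.008  0.08 ] 0.97 [260. 198.]
top yellow_bottle_centre [0.537 0.075 0.084] 0.9 [228. 204.]
top jar_centre [0.63  0.222 0.024] 0.67 [176. 172.]
top jar_centre [0.602 0.041 0.037] 0.59 [242. 181.]
top jar_centre [0.737 0.098 0.024] 0.54 [221. 132.]
top bay [ 0.574  0.037 -0.004] 0.61 [244. 192.]
top mat [ 0.481 -0.275  0.001] 0.77 [357. 226.]
top pad [0.503 0.273 0.001] 0.8 [158. 218.]
top spare_jar_centre [ 0.758 -0.218  0.027] 0.75 [337. 124.]
top beaker [0.784 0.232 0.002] 0.62 [173. 117.]
top timer [ 0.373 -0.036 -0.002] 0.83 [271. 265.]
top timer [0.6   0.046 0.036] 0.31 [240. 182.]
scene blue_bottle_centre [ 0.549 -0.01   0.08 ] 0.84 [261. 183.]
scene yellow_bottle_centre [0.53  0.078 0.083] 0.61 [293. 194.]
scene jar_centre [0.626 0.222 0.026] 0.86 [316. 261.]
scene jar_centre [0.599 0.041 0.03 ] 0.73 [263. 216.]
scene jar_centre [0.734 0.099 0.03 ] 0.71 [244. 259.]
scene bay [ 0.571  0.035 -0.002] 0.71 [268. 218.]
scene mat [ 0.479 -0.275  0.001] 0.86 [212. 157.]
scene pad [ 0.509  0.275 -0.002] 0.63 [360. 252.]
scene spare_jar_centre [ 0.756 -0.218  0.025] 0.63 [151. 201.]
scene spare_jar_centre [0.532 0.075 0.08 ] 0.6 [291. 195.]
scene beaker [ 0.785  0.238 -0.002] 0.89 [277. 320.]
scene beaker [ 0.55  -0.012  0.081] 0.29 [261. 183.]
scene beaker [ 0.756 -0.217  0.025] 0.16 [151. 202.]
scene timer [ 0.373 -0.036 -0.004] 0.7 [291. 175.]
```

View pics/top0.png

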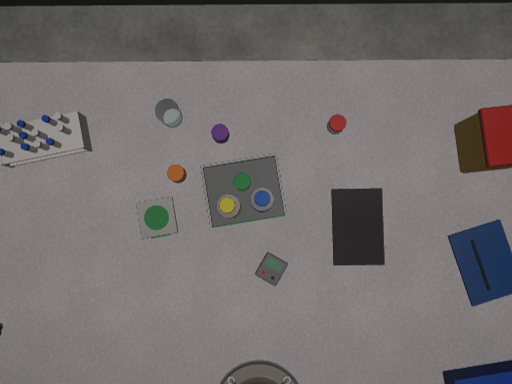

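View pics/scene0.png

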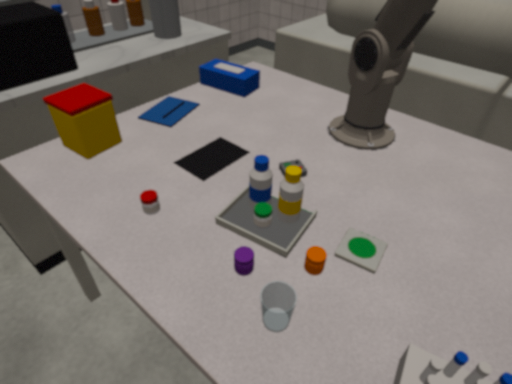

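```bash
python3 - <<'E'
from h import *
for n in ['top','scene']:
    p=bot.read_camera(n);W=cloud(p);hsv=cv2.cvtColor(p['img'],cv2.COLOR_RGB2HSV)
    def rep(name,m):
        if m.sum()<8: print(n,name,'few',m.sum());return
        P=W[m]; c,s,a=cv2.minAreaRect((P[:,:2]*1000).astype(np.float32))
        print(n,name,m.sum(),'med',np.median(P,0).round(4),'circ',np.round(cv2.minEnclosingCircle(P[:,:2].astype(np.float32))[0],4),'rect',np.round(c,1),np.round(s,1),round(a,1))
    H,S,V=[hsv[...,i] for i in range(3)];z=W[...,2]; sat=(S>90)&(V>60)
    X,Y=W[...,0],W[...,1]
    rep('bluecap',sat&(H>95)&(H<130)&(z>.152)&(z<.17)&(X>.45)&(X<.65)&(abs(Y)<.2))
    rep('yelcap',sat&(H>18)&(H<36)&(z>.152)&(z<.17)&(X>.45)&(X<.65)&(abs(Y)<.2))
    rep('greenlid',sat&(H>36)&(H<90)&(z>.05)&(z<.07)&(abs(Y-.04)<.08))
    rep('disc',sat&(H>36)&(H<90)&(z<.025)&(z>.005)&(Y>.2))
    rep('mat',(V<70)&(abs(z-.003)<.006)&(Y<-.15)&(X<.65))
    rep('padtop',(abs(z-.015)<.004)&(abs(Y-.275)<.09)&(abs(X-.505)<.09))
E
```

```text
top bluecap 180 med [ 0.5483 -0.0114  0.1567] circ [ 0.5479 -0.0109] rect [548.4 -11.4] [34.1 34.2] 89.5
top yelcap 182 med [0.5317 0.0736 0.1568] circ [0.5308 0.0744] rect [531.8  74.9] [34.3 36.7] 0.4
top greenlid 217 med [0.5993 0.0402 0.0584] circ [0.5993 0.0412] rect [599.8  41.5] [39.8 42.9] 89.9
top disc 467 med [0.5041 0.2757 0.0138] circ [0.4941 0.2743] rect [495.9 274.3] [84.3 64.7] 10.0
top mat 3887 med [ 0.4737 -0.277   0.0019] circ [ 0.3496 -0.4434] rect [ 326.4 -438. ] [538.7 457. ] 3.6
top padtop 1105 med [0.5039 0.2759 0.0141] circ [0.5053 0.2748] rect [503.6 274.7] [102.3 100.4] 9.7
scene bluecap 109 med [ 0.5537 -0.0084  0.157 ] circ [ 0.5513 -0.0102] rect [552.4  -9.6] [32.6 32.6] 7.9
scene yelcap 141 med [0.536  0.0764 0.1571] circ [0.5337 0.0756] rect [534.5  75.2] [35.8 34.9] 54.6
scene greenlid 201 med [0.6038 0.0431 0.0588] circ [0.6002 0.0427] rect [601.9  42.3] [46.2 43.4] 57.5
scene disc 418 med [0.5074 0.2755 0.0145] circ [0.5076 0.2748] rect [506.2 275.3] [61.7 61.7] 29.9
scene mat 1479 med [ 0.4877 -0.2721  0.0022] circ [ 0.1673 -1.2737] rect [  277.4 -1246.7] [1063.2 2129.7] 13.2
scene padtop 1317 med [0.5117 0.2781 0.0141] circ [0.5091 0.2753] rect [507.7 275.9] [101.2  99.8] 9.1
```

Both pictures agree with the networks. In top, blue is at (262,198), yellow (228,205) and the green jar (242,181) in the bay, with the mat at (357,226) and the disc at (157,217). The orange and purple jars are look-alikes. First I turn the tool to align with the world axes and approach.

Request:
{"op": "send_rows", "data": {"deltas": "-0.035 -0.028 0 -8.2; -0.07 -0.056 0 -16.4; -0.105 -0.084 0 -24.7; -0.14 -0.112 0 -24.7; -0.174 -0.14 0 -24.7", "claw": 0.8, "force": 50}}

```text
t: 1.6
eef_pos: [0.3824, 0.4117, 0.2161]
tool_rot: [0.0, -0.0, 1.0, 0.0]
contact_force: [0.7, 0.5, -0.6]
gripper_width: 0.798
grasp_force: 0.0
```

Request:
{"op": "send_rows", "data": {"deltas": "-0.017 -0.042 0 0; -0.034 -0.084 0 0; -0.051 -0.126 0 0; -0.068 -0.168 0 0; -0.085 -0.21 0 0"}}

```text
t: 2.1
eef_pos: [0.4671, 0.2017, 0.2163]
tool_rot: [0.0, -0.0, 1.0, 0.0]
contact_force: [0.6, 0.6, 0.8]
gripper_width: 0.799
grasp_force: 0.0
```

Request:
{"op": "send_rows", "data": {"deltas": "-0.017 -0.042 0 0; -0.034 -0.084 0 0; -0.051 -0.126 0 0; -0.067 -0.168 0 0; -0.083 -0.212 0 0"}}

```text
t: 2.6
eef_pos: [0.5502, -0.0099, 0.2162]
tool_rot: [0.0, -0.0, 1.0, 0.0]
contact_force: [0.8, 1.0, -0.1]
gripper_width: 0.799
grasp_force: 0.0
```

Request:
{"op": "send_rows", "data": {"deltas": "0 0 0 0; 0 0 0 0"}}

```text
t: 2.8
eef_pos: [0.5498, -0.0097, 0.2159]
tool_rot: [0.0, 0.001, 1.0, -0.0]
contact_force: [0.0, 0.8, 0.4]
gripper_width: 0.802
grasp_force: 0.0
```

```bash
python3 - <<'E'
from h import *
print(bot.get_obs()['eef_pos'])
p=bot.read_camera('scene');save(p,'s1.png')
cv2.imwrite('pics/s1c.png',cv2.resize(cv2.imread('pics/s1.png')[80:280,160:400],None,fx=3,fy=3))
E
```

```text
[ 0.54976674 -0.00969061  0.21590211]
```

View pics/s1c.png

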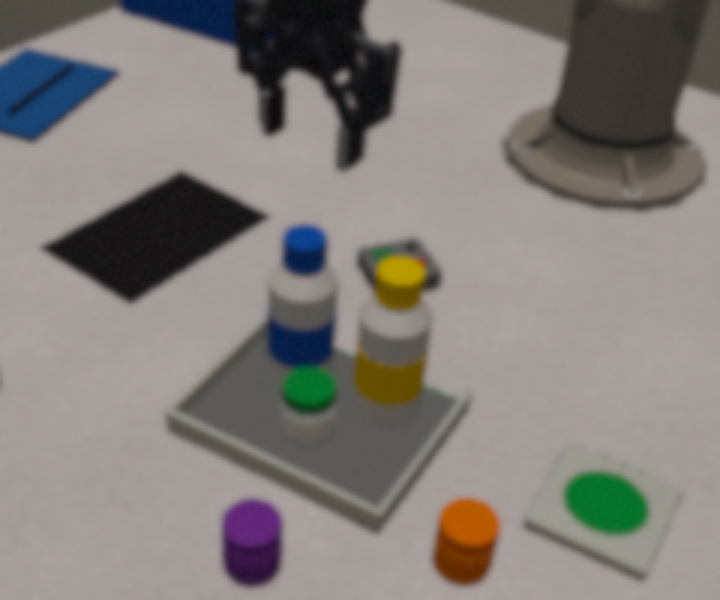

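The jaws stand over the blue cap (crop pixel 305,240) with clearance to yellow. I descend and grip.

Request:
{"op": "send_rows", "data": {"deltas": "0 0 0.025 0; 0 0 0.05 0; 0 0 0.065 0; 0 0 0.074 0; 0 0 0.074 0"}}

```text
t: 3.35
eef_pos: [0.5487, -0.007, 0.1409]
tool_rot: [-0.001, -0.001, 1.0, 0.0]
contact_force: [0.1, -0.5, -0.1]
gripper_width: 0.803
grasp_force: 0.0
```

Request:
{"op": "send_rows", "data": {"deltas": "0 0 0 0; 0 0 0 0; 0 0 0 0; 0 0 0 0; 0 0 0 0", "claw": 0.2}}

```text
t: 3.85
eef_pos: [0.5509, -0.0093, 0.1434]
tool_rot: [0.001, 0.0, 1.0, -0.0]
contact_force: [-0.1, -2.1, 6.6]
gripper_width: 0.198
grasp_force: 2.9
```

```bash
python3 - <<'E'
from h import *
print(bot.get_obs()['eef_pos'],bot.tips_ahead)
p=bot.read_camera('scene');save(p,'s2.png')
cv2.imwrite('pics/s2c.png',cv2.resize(cv2.imread('pics/s2.png')[100:250,200:360],None,fx=4,fy=4))
E
```

```text
[ 0.55088044 -0.00926297  0.14340163] 0.008
```

View pics/s2c.png

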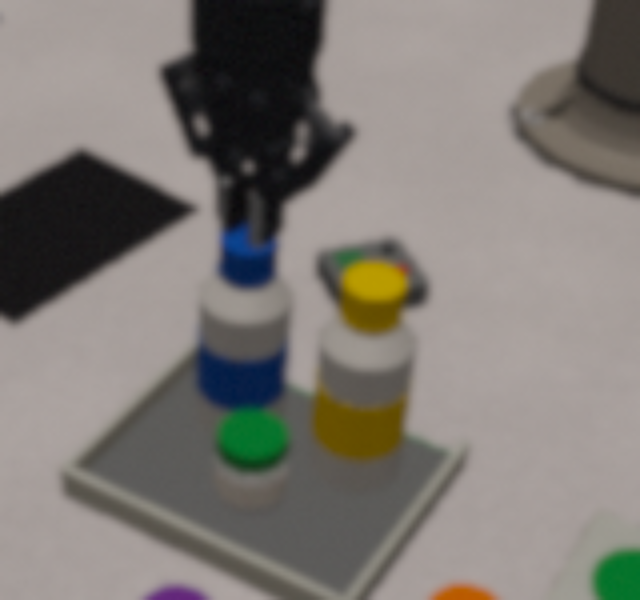

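The fingers closed on top of the cap, around crop pixel (250,235), so the tips are higher than the tool data implies. I open, rise and measure the real tip position.

Request:
{"op": "send_rows", "data": {"deltas": "0 0 0 0; 0 0 -0.01 0; 0 0 -0.03 0; 0 0 -0.04 0; 0 0 -0.04 0", "claw": 0.45}}

```text
t: 4.4
eef_pos: [0.5508, -0.0084, 0.1838]
tool_rot: [0.002, -0.0, 1.0, 0.0]
contact_force: [0.2, 0.5, -0.7]
gripper_width: 0.453
grasp_force: 0.0
```

Request:
{"op": "send_rows", "data": {"deltas": "0 0 0 0; 0 0 0 0"}}

```text
t: 4.6
eef_pos: [0.5491, -0.0084, 0.1812]
tool_rot: [-0.001, -0.0, 1.0, -0.0]
contact_force: [-0.4, 0.4, -0.3]
gripper_width: 0.451
grasp_force: 0.0
```

```bash
python3 - <<'E'
from h import *
o=bot.get_obs();e=o['eef_pos'];print(e,o['contact_force'],o['gripper_width'])
for n in ['scene','top']:
    p=bot.read_camera(n);save(p,n+'3.png');W=cloud(p)
    hsv=cv2.cvtColor(p['img'],cv2.COLOR_RGB2HSV)
    m=(hsv[...,2]<70)&(np.hypot(W[...,0]-e[0],W[...,1]-e[1])<.06)&(W[...,2]>.1)&(W[...,2]<.3)
    P=W[m]
    for lo in np.arange(.16,.28,.005):
        q=P[(P[:,2]>=lo)&(P[:,2]<lo+.005)]
        if len(q): print(n,round(lo,3),len(q),q.min(0).round(3)[:2],q.max(0).round(3)[:2],np.median(q,0).round(3)[:2])
    for nm,h0,h1,zz in [('blue',95,130,.152),('yel',18,36,.152),('jar',36,90,.05)]:
        k=(hsv[...,1]>90)&(hsv[...,2]>60)&(hsv[...,0]>h0)&(hsv[...,0]<h1)&(W[...,2]>zz)&(W[...,2]<.17)&(abs(W[...,0]-.56)<.09)&(abs(W[...,1]-.035)<.09)
        if k.sum()>8: print(n,nm,k.sum(),W[k].mean(0).round(4))
    print(n,'tcp px',px(p,e))
cv2.imwrite('pics/s3c.png',cv2.resize(cv2.imread('pics/scene3.png')[80:230,200:360],None,fx=4,fy=4))
E
```

```text
[ 0.54907054 -0.00841114  0.18118935] [-0.35683265  0.42797469 -0.31733967] 0.45096237280969714
scene 0.2 4 [ 0.544 -0.03 ] [ 0.556 -0.028] [ 0.551 -0.029]
scene 0.205 14 [ 0.544 -0.03 ] [0.56 0.02] [ 0.556 -0.028]
scene 0.21 22 [ 0.545 -0.033] [0.56  0.024] [ 0.555 -0.028]
scene 0.215 20 [ 0.546 -0.033] [0.56  0.024] [ 0.554 -0.007]
scene 0.22 22 [ 0.545 -0.032] [0.56  0.024] [ 0.555 -0.006]
scene 0.225 24 [ 0.544 -0.034] [0.56  0.025] [0.555 0.015]
scene 0.23 23 [ 0.547 -0.035] [0.562 0.025] [0.554 0.016]
scene 0.235 16 [ 0.545 -0.034] [0.561 0.023] [ 0.555 -0.029]
scene 0.24 29 [ 0.544 -0.046] [0.562 0.028] [ 0.559 -0.03 ]
scene 0.245 59 [ 0.539 -0.058] [0.563 0.039] [0.557 0.011]
scene 0.25 66 [ 0.539 -0.061] [0.563 0.043] [0.559 0.012]
scene 0.255 48 [ 0.538 -0.061] [0.562 0.046] [0.559 0.019]
scene 0.26 56 [ 0.533 -0.063] [0.566 0.048] [0.559 0.017]
scene 0.265 88 [ 0.532 -0.065] [0.567 0.05 ] [0.557 0.013]
scene 0.27 70 [ 0.536 -0.064] [0.566 0.051] [ 0.56  -0.015]
scene 0.275 76 [ 0.541 -0.066] [0.568 0.05 ] [ 0.56  -0.013]
scene 0.28 66 [ 0.543 -0.067] [0.567 0.05 ] [ 0.56  -0.002]
scene blue 109 [ 0.5538 -0.0083  0.1568]
scene yel 141 [0.5357 0.0761 0.1567]
scene jar 211 [0.6037 0.0432 0.0583]
scene tcp px [263. 151.]
top yel 173 [0.531  0.0748 0.1564]
top tcp px [261. 197.]
```

View pics/s3c.png

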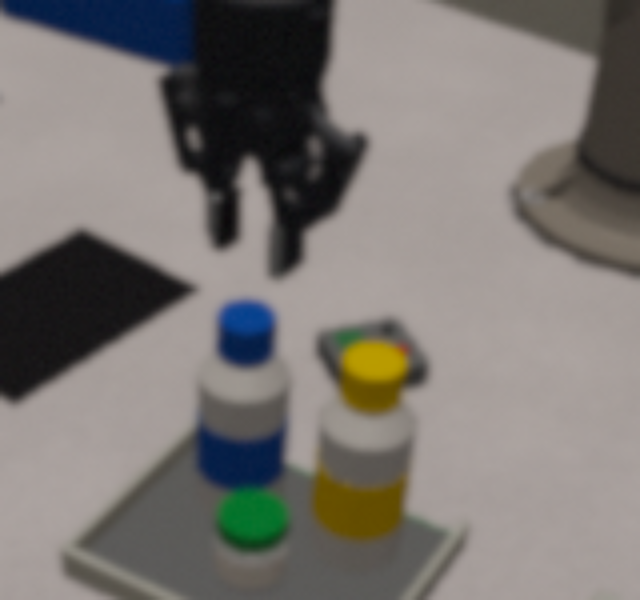

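The bottles have not moved. The scene cloud puts the fingertips about 20 mm behind the TCP (tips at z≈0.201, TCP 0.181), not 8 mm ahead of it. From here I use that measured offset: for tips at z≈0.136, the TCP goes to 0.116.

Request:
{"op": "send_rows", "data": {"deltas": "0 0 0 0; 0 0 0 0; 0 0 0.03 0; 0 0 0.055 0; 0 0 0.066 0", "claw": 0.8}}

```text
t: 5.2
eef_pos: [0.5482, -0.0085, 0.1138]
tool_rot: [-0.002, -0.0, 1.0, -0.0]
contact_force: [0.0, -0.9, -0.4]
gripper_width: 0.801
grasp_force: 0.0
```

Request:
{"op": "send_rows", "data": {"deltas": "0 0 0 0; 0 0 0 0; 0 0 0 0; 0 0 0 0; 0 0 0 0", "claw": 0.2}}

```text
t: 5.7
eef_pos: [0.5505, -0.0086, 0.1169]
tool_rot: [0.001, -0.0, 1.0, 0.0]
contact_force: [-0.4, -1.2, 3.4]
gripper_width: 0.428
grasp_force: 50.6
```

Gripped at 36 mm. I lift and carry it to the mat.

Request:
{"op": "send_rows", "data": {"deltas": "0 0 -0.01 0; 0 0 -0.025 0; 0 0 -0.04 0; 0 0 -0.055 0; 0 0 -0.06 0"}}

```text
t: 6.2
eef_pos: [0.5504, -0.0083, 0.1778]
tool_rot: [0.001, -0.0, 1.0, 0.0]
contact_force: [0.7, -0.0, -1.6]
gripper_width: 0.427
grasp_force: 50.3
```

Request:
{"op": "send_rows", "data": {"deltas": "0.002 -0.015 0 0; 0.004 -0.04 0 0; 0.006 -0.07 0 0; 0.009 -0.1 0 0; 0.012 -0.13 0 0"}}

```text
t: 6.7
eef_pos: [0.5362, -0.1408, 0.175]
tool_rot: [-0.001, 0.0, 1.0, -0.0]
contact_force: [-0.6, 0.2, -1.1]
gripper_width: 0.433
grasp_force: 50.4
```

Request:
{"op": "send_rows", "data": {"deltas": "0.003 -0.03 0 0; 0.006 -0.06 0 0; 0.009 -0.09 0 0; 0.011 -0.115 0 0; 0.013 -0.135 0 0"}}

```text
t: 7.2
eef_pos: [0.5227, -0.2764, 0.1749]
tool_rot: [-0.001, 0.001, 1.0, -0.0]
contact_force: [0.4, 0.8, -1.5]
gripper_width: 0.429
grasp_force: 50.3
```

Request:
{"op": "send_rows", "data": {"deltas": "0 0 0 0; 0 0 0.02 0; 0 0 0.04 0; 0 0 0.055 0; 0 0 0.063 0"}}

```text
t: 7.7
eef_pos: [0.5237, -0.2734, 0.1114]
tool_rot: [-0.001, -0.0, 1.0, 0.0]
contact_force: [-3.6, -6.2, 35.7]
gripper_width: 0.424
grasp_force: 54.4
```

```bash
cat >> h.py <<'E'
def caps(n='scene',c=None):
    """Cap/lid tops by colour: mean world position, against the world region given."""
    p=bot.read_camera(n);W=cloud(p);hsv=cv2.cvtColor(p['img'],cv2.COLOR_RGB2HSV)
    for nm,h0,h1,z0,z1 in [('blue',95,130,.145,.25),('yel',18,36,.145,.25),('jar',36,90,.045,.2)]:
        k=(hsv[...,1]>90)&(hsv[...,2]>60)&(hsv[...,0]>h0)&(hsv[...,0]<h1)&(W[...,2]>z0)&(W[...,2]<z1)&(abs(W[...,0]-.53)<.13)&(abs(W[...,1])<.4)
        if k.sum()>8:
            t=W[k];t=t[t[:,2]>t[:,2].max()-.006];print(n,nm,len(t),t.mean(0).round(4))
    return p
E
python3 - <<'E'
from h import *
print(bot.get_obs()['eef_pos'],bot.get_obs()['contact_force'])
p=caps();save(p,'s4.png')
cv2.imwrite('pics/s4c.png',cv2.resize(cv2.imread('pics/s4.png')[80:260,140:340],None,fx=3,fy=3))
E
```

```text
[ 0.5236825  -0.27337788  0.1114467 ] [-3.56076189 -6.19657544 35.74906489]
scene blue 1 [ 0.5346 -0.3328  0.2014]
scene yel 139 [0.5353 0.0761 0.1566]
scene jar 181 [0.6018 0.0423 0.0591]
```

View pics/s4c.png

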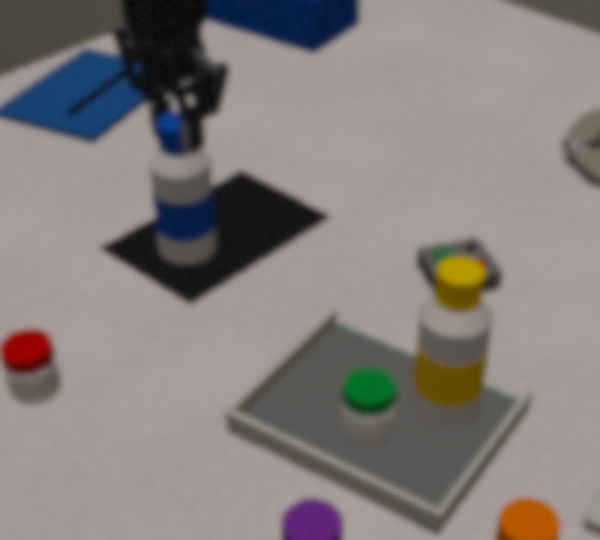

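Blue stands upright on the mat (crop 187,255) but is pressed a bit hard, so I ease up, release and rise.

Request:
{"op": "send_rows", "data": {"deltas": "0 0 -0.002 0; 0 0 -0.002 0"}}

```text
t: 7.95
eef_pos: [0.5249, -0.2735, 0.1153]
tool_rot: [0.0, -0.0, 1.0, -0.0]
contact_force: [0.7, -0.2, -2.7]
gripper_width: 0.427
grasp_force: 50.6
```

Request:
{"op": "send_rows", "data": {"deltas": "0 0 0 0; 0 0 0 0; 0 0 0 0; 0 0 0 0; 0 0 0 0", "claw": 0.8}}

```text
t: 8.45
eef_pos: [0.5248, -0.2735, 0.115]
tool_rot: [0.0, -0.0, 1.0, -0.0]
contact_force: [0.5, -0.1, -0.4]
gripper_width: 0.803
grasp_force: 0.0
```

Request:
{"op": "send_rows", "data": {"deltas": "0 0 -0.02 0; 0 0 -0.05 0; 0 0 -0.08 0; 0 0 -0.08 0; 0 0 -0.08 0"}}

```text
t: 8.95
eef_pos: [0.525, -0.2736, 0.1955]
tool_rot: [0.001, -0.0, 1.0, -0.0]
contact_force: [-0.3, 0.3, -0.3]
gripper_width: 0.799
grasp_force: 0.0
```

```bash
python3 - <<'E'
from h import *
print(bot.get_obs()['eef_pos'],bot.get_obs()['contact_force'])
p=caps()
m=bot.masks_of(p,'mat');W=cloud(p);P=W[m[0]['mask']];P=P[abs(P[:,2]-.003)<.004];print(m[0]['confidence'],cv2.minAreaRect((P[:,:2]*1000).astype(np.float32)),np.percentile(P,[1,99],0).round(3))
E
```

```text
[ 0.52503909 -0.27358797  0.19546498] [-0.32638893  0.31775225 -0.27559287]
scene blue 66 [ 0.528  -0.2705  0.1519]
scene yel 133 [0.5351 0.0759 0.157 ]
scene jar 183 [0.6019 0.0423 0.059 ]
0.8 ((477.4129638671875, -275.6752014160156), (215.51516723632812, 146.8008270263672), 0.007486412767320871) [[ 0.374 -0.343 -0.001]
 [ 0.584 -0.204  0.005]]
```

Blue is at about (0.526, -0.272), upright and well inside the mat. Now yellow at (0.533, 0.075).

Request:
{"op": "send_rows", "data": {"deltas": "0 0.045 0 0; -0.002 0.09 0 0; -0.004 0.135 0 0; -0.006 0.18 0 0; -0.008 0.225 0 0"}}

```text
t: 9.55
eef_pos: [0.5316, -0.0467, 0.1937]
tool_rot: [-0.001, -0.0, 1.0, -0.0]
contact_force: [1.6, 0.0, 0.7]
gripper_width: 0.804
grasp_force: 0.0
```

Request:
{"op": "send_rows", "data": {"deltas": "0 0.045 0 0; 0 0.09 0 0; 0 0.125 0 0; 0 0.125 0 0; 0 0.125 0 0"}}

```text
t: 10.05
eef_pos: [0.5318, 0.0771, 0.1937]
tool_rot: [-0.001, -0.001, 1.0, -0.0]
contact_force: [-0.8, -0.1, -1.2]
gripper_width: 0.8
grasp_force: 0.0
```

Request:
{"op": "send_rows", "data": {"deltas": "0 0 0.025 0; 0 0 0.05 0; 0 0 0.07 0; 0 0 0.079 0; 0 0 0.079 0"}}

```text
t: 10.55
eef_pos: [0.5316, 0.0749, 0.1146]
tool_rot: [-0.001, 0.001, 1.0, -0.001]
contact_force: [-0.7, -0.0, 0.4]
gripper_width: 0.8
grasp_force: 0.0
```

Request:
{"op": "send_rows", "data": {"deltas": "0 0 0 0; 0 0 0 0; 0 0 0 0; 0 0 0 0; 0 0 0 0", "claw": 0.2}}

```text
t: 11.05
eef_pos: [0.5337, 0.0763, 0.1172]
tool_rot: [0.001, 0.0, 1.0, 0.0]
contact_force: [0.3, -2.6, 5.6]
gripper_width: 0.425
grasp_force: 50.0
```

Request:
{"op": "send_rows", "data": {"deltas": "0 0 -0.01 0; 0 0 -0.025 0; 0 0 -0.04 0; 0 0 -0.055 0; 0 0 -0.06 0"}}

```text
t: 11.55
eef_pos: [0.5332, 0.0769, 0.1777]
tool_rot: [0.001, -0.0, 1.0, 0.0]
contact_force: [-0.9, -0.0, -2.7]
gripper_width: 0.431
grasp_force: 50.3
```

Request:
{"op": "send_rows", "data": {"deltas": "0.005 -0.015 0 0; 0.012 -0.04 0 0; 0.021 -0.07 0 0; 0.031 -0.105 0 0; 0.041 -0.14 0 0"}}

```text
t: 12.05
eef_pos: [0.4898, -0.0655, 0.1751]
tool_rot: [-0.001, -0.0, 1.0, -0.0]
contact_force: [0.5, 0.2, -2.4]
gripper_width: 0.43
grasp_force: 50.3
```

Request:
{"op": "send_rows", "data": {"deltas": "0.01 -0.035 0 0; 0.02 -0.07 0 0; 0.03 -0.105 0 0; 0.04 -0.14 0 0; 0.048 -0.17 0 0"}}

```text
t: 12.55
eef_pos: [0.4411, -0.2359, 0.1752]
tool_rot: [-0.001, 0.001, 1.0, 0.0]
contact_force: [0.0, -0.2, -2.8]
gripper_width: 0.425
grasp_force: 50.4
```

Request:
{"op": "send_rows", "data": {"deltas": "0.006 -0.02 0 0; 0.012 -0.04 0 0; 0.012 -0.04 0.02 0; 0.012 -0.04 0.04 0; 0.012 -0.04 0.05 0"}}

```text
t: 13.05
eef_pos: [0.4292, -0.2734, 0.1238]
tool_rot: [-0.002, 0.0, 1.0, 0.001]
contact_force: [0.5, 0.4, -2.8]
gripper_width: 0.429
grasp_force: 50.4
```

Request:
{"op": "send_rows", "data": {"deltas": "0 0 0.006 0; 0 0 0.011 0; 0 0 0.011 0"}}

```text
t: 13.35
eef_pos: [0.4315, -0.2734, 0.1147]
tool_rot: [-0.0, -0.0, 1.0, 0.0]
contact_force: [1.1, -0.2, -1.7]
gripper_width: 0.425
grasp_force: 50.4
```

Request:
{"op": "send_rows", "data": {"deltas": "0 0 0 0; 0 0 0 0; 0 0 0 0; 0 0 0 0; 0 0 0 0", "claw": 0.8}}

```text
t: 13.85
eef_pos: [0.4319, -0.2736, 0.1151]
tool_rot: [0.0, -0.0, 1.0, -0.0]
contact_force: [0.1, 0.3, 0.2]
gripper_width: 0.803
grasp_force: 0.0
```

Request:
{"op": "send_rows", "data": {"deltas": "0 0 -0.02 0; 0 0 -0.05 0; 0 0 -0.08 0; 0 0 -0.08 0; 0 0 -0.08 0"}}

```text
t: 14.35
eef_pos: [0.432, -0.2736, 0.1953]
tool_rot: [0.001, -0.0, 1.0, -0.0]
contact_force: [-0.3, 0.3, -0.6]
gripper_width: 0.806
grasp_force: 0.0
```

```bash
python3 - <<'E'
from h import *
print(bot.get_obs()['eef_pos'],bot.get_obs()['contact_force'])
p=caps();save(p,'s5.png')
cv2.imwrite('pics/s5c.png',cv2.resize(cv2.imread('pics/s5.png')[80:260,140:340],None,fx=3,fy=3))
E
```

```text
[ 0.43202464 -0.27357742  0.19531746] [-0.3080889   0.32822638 -0.64917569]
scene blue 67 [ 0.5281 -0.27    0.1522]
scene yel 68 [ 0.4341 -0.2729  0.152 ]
scene jar 187 [0.6022 0.0427 0.0589]
```

View pics/s5c.png

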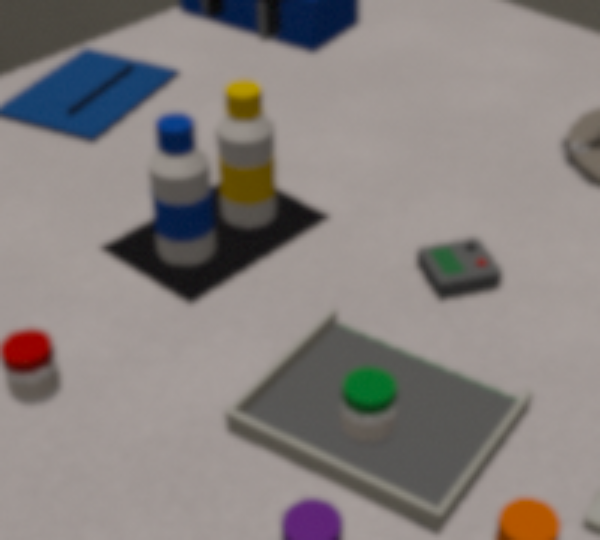

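Both bottles stand upright on the mat, blue at crop (180,210) and yellow at (247,165), and the jar is untouched. Now the jar at (0.600, 0.042), with TCP at 0.012 so the tips are at about 0.032.

Request:
{"op": "send_rows", "data": {"deltas": "-0.02 0.04 0 0; -0.04 0.08 0 0; -0.06 0.12 0 0; -0.08 0.16 0 0; -0.1 0.2 0 0", "claw": 0.9}}

```text
t: 14.9
eef_pos: [0.5313, -0.0717, 0.1935]
tool_rot: [-0.001, -0.0, 1.0, -0.0]
contact_force: [0.2, -1.1, 0.8]
gripper_width: 0.903
grasp_force: 0.0
```

Request:
{"op": "send_rows", "data": {"deltas": "-0.025 0.045 0 0; -0.05 0.09 0 0; -0.068 0.117 0 0; -0.068 0.117 0.03 0; -0.068 0.117 0.06 0"}}

```text
t: 15.4
eef_pos: [0.5997, 0.0454, 0.1329]
tool_rot: [-0.0, -0.002, 1.0, 0.0]
contact_force: [-0.6, -0.2, -0.0]
gripper_width: 0.904
grasp_force: 0.0
```

Request:
{"op": "send_rows", "data": {"deltas": "0 0 0.04 0; 0 0 0.07 0; 0 0 0.095 0; 0 0 0.115 0; 0 0 0.123 0"}}

```text
t: 15.9
eef_pos: [0.5968, 0.0432, 0.0083]
tool_rot: [-0.003, -0.0, 1.0, -0.0]
contact_force: [0.2, 0.5, -0.8]
gripper_width: 0.901
grasp_force: 0.0
```

Request:
{"op": "send_rows", "data": {"deltas": "0 0 0 0; 0 0 0 0; 0 0 0 0; 0 0 0 0; 0 0 0 0", "claw": 0.3, "force": 30}}

```text
t: 16.4
eef_pos: [0.6, 0.0437, 0.0126]
tool_rot: [0.001, -0.0, 1.0, 0.0]
contact_force: [0.3, 0.0, 1.8]
gripper_width: 0.528
grasp_force: 31.0
```

Gripped at 45 mm. I carry it over to the disc.

Request:
{"op": "send_rows", "data": {"deltas": "0 0 -0.015 0; 0 0 -0.035 0; 0 0 -0.055 0; 0 0 -0.075 0; 0 0 -0.08 0"}}

```text
t: 16.9
eef_pos: [0.6014, 0.0436, 0.0952]
tool_rot: [0.002, -0.0, 1.0, 0.0]
contact_force: [0.8, 0.4, -0.9]
gripper_width: 0.53
grasp_force: 30.9
```

Request:
{"op": "send_rows", "data": {"deltas": "0.01 0.02 0 0; 0.025 0.055 0 0; 0.04 0.095 0 0; 0.055 0.135 0 0; 0.07 0.17 0 0"}}

```text
t: 17.4
eef_pos: [0.5285, 0.2156, 0.092]
tool_rot: [-0.0, -0.001, 1.0, 0.0]
contact_force: [0.5, -0.3, -0.8]
gripper_width: 0.528
grasp_force: 30.9
```

Request:
{"op": "send_rows", "data": {"deltas": "0.012 0.03 0 0; 0.022 0.052 0 0; 0.025 0.062 0 0; 0.025 0.062 0.03 0; 0.025 0.062 0.055 0"}}

```text
t: 17.9
eef_pos: [0.5052, 0.2753, 0.0366]
tool_rot: [0.001, -0.0, 1.0, 0.0]
contact_force: [-0.0, 0.2, -0.7]
gripper_width: 0.533
grasp_force: 30.9
```

Request:
{"op": "send_rows", "data": {"deltas": "0 0 0.005 0; 0 0 0.01 0; 0 0 0.01 0; 0 0 0.01 0"}}

```text
t: 18.3
eef_pos: [0.5055, 0.2756, 0.0279]
tool_rot: [0.001, 0.0, 1.0, 0.0]
contact_force: [-0.4, -0.1, -0.8]
gripper_width: 0.525
grasp_force: 31.0
```

```bash
python3 - <<'E'
from h import *
print(bot.get_obs()['eef_pos'],bot.get_obs()['contact_force'])
p=caps();save(p,'s6.png')
cv2.imwrite('pics/s6c.png',cv2.resize(cv2.imread('pics/s6.png')[150:310,280:440],None,fx=3,fy=3))
E
```

```text
[0.50546042 0.27557729 0.02789805] [-0.44157649 -0.05442103 -0.83510539]
scene blue 65 [ 0.5279 -0.2705  0.1518]
scene yel 69 [ 0.4343 -0.2727  0.152 ]
scene jar 1 [0.5221 0.2946 0.1088]
```

View pics/s6c.png

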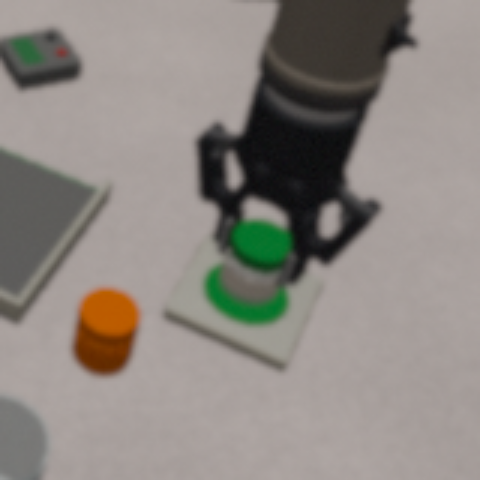

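The jar hovers centred over the disc (crop 255,285). I lower it the rest of the way and release.

Request:
{"op": "send_rows", "data": {"deltas": "0 0 0.004 0; 0 0 0.0075 0; 0 0 0.0075 0"}}

```text
t: 18.65
eef_pos: [0.5048, 0.2757, 0.0196]
tool_rot: [0.0, -0.0, 1.0, 0.0]
contact_force: [-0.6, -0.4, 2.1]
gripper_width: 0.531
grasp_force: 31.0
```

Request:
{"op": "send_rows", "data": {"deltas": "0 0 0 0; 0 0 0 0; 0 0 0 0; 0 0 0 0; 0 0 0 0", "claw": 0.9}}

```text
t: 19.15
eef_pos: [0.5045, 0.2755, 0.0193]
tool_rot: [-0.0, -0.0, 1.0, -0.0]
contact_force: [0.1, 0.1, -0.7]
gripper_width: 0.9
grasp_force: 0.0
```

Request:
{"op": "send_rows", "data": {"deltas": "0 0 -0.015 0; 0 0 -0.05 0; 0 0 -0.1 0; 0 0 -0.15 0; 0 0 -0.175 0"}}

```text
t: 19.65
eef_pos: [0.5064, 0.2763, 0.2003]
tool_rot: [0.003, 0.0, 1.0, 0.002]
contact_force: [0.4, 0.5, 0.2]
gripper_width: 0.904
grasp_force: 0.0
```

Request:
{"op": "send_rows", "data": {"deltas": "0.015 -0.11 0 0; 0.015 -0.11 0 0; 0.015 -0.11 0 0", "claw": 0.8, "force": 50}}

```text
t: 19.95
eef_pos: [0.489, 0.1591, 0.1957]
tool_rot: [0.0, 0.003, 1.0, -0.001]
contact_force: [-0.4, -0.1, -0.2]
gripper_width: 0.805
grasp_force: 0.0
```

```bash
python3 - <<'E'
from h import *
print(bot.get_obs()['eef_pos'])
for n in ['scene','top']:
    p=caps(n);W=cloud(p);hsv=cv2.cvtColor(p['img'],cv2.COLOR_RGB2HSV)
    k=(abs(W[...,2]-.0145)<.004)&(abs(W[...,1]-.275)<.08)&(abs(W[...,0]-.505)<.08)
    print(n,'pad',cv2.minAreaRect((W[k][:,:2]*1000).astype(np.float32)))
E
```

```text
[0.48904251 0.15911743 0.19567987]
scene blue 66 [ 0.5278 -0.2705  0.1519]
scene yel 69 [ 0.4341 -0.2732  0.1517]
scene jar 208 [0.5088 0.2753 0.0658]
scene pad ((508.1553955078125, 275.8457336425781), (101.14888763427734, 99.52625274658203), 9.557042121887207)
top blue 78 [ 0.5236 -0.2731  0.1535]
top yel 92 [ 0.432  -0.2739  0.1532]
top pad ((0.0, 0.0), (0.0, 0.0), 0.0)
```

The jar is on the disc to within about 1 mm (lid 0.5088, 0.2753 against pad 0.508, 0.276, same camera). Next I take yellow back.

Request:
{"op": "send_rows", "data": {"deltas": "0.006 -0.045 0 0; 0.012 -0.09 0 0; 0.018 -0.135 0 0; 0.024 -0.18 0 0; 0.03 -0.225 0 0"}}

```text
t: 20.55
eef_pos: [0.4604, -0.0594, 0.1951]
tool_rot: [0.001, -0.002, 1.0, 0.0]
contact_force: [0.7, -0.1, 0.5]
gripper_width: 0.8
grasp_force: 0.0
```

Request:
{"op": "send_rows", "data": {"deltas": "0.006 -0.045 0 0; 0.012 -0.09 0 0; 0.018 -0.135 0 0; 0.024 -0.18 0 0; 0.028 -0.21 0 0"}}

```text
t: 21.05
eef_pos: [0.4325, -0.2716, 0.1951]
tool_rot: [0.001, 0.0, 1.0, -0.001]
contact_force: [0.5, 0.8, -0.3]
gripper_width: 0.802
grasp_force: 0.0
```

Request:
{"op": "send_rows", "data": {"deltas": "0 0 0 0; 0 0 0 0; 0 0 0 0"}}

```text
t: 21.35
eef_pos: [0.4329, -0.2675, 0.1944]
tool_rot: [0.0, -0.002, 1.0, 0.0]
contact_force: [0.6, -0.0, 0.7]
gripper_width: 0.799
grasp_force: 0.0
```

Request:
{"op": "send_rows", "data": {"deltas": "0 -0.006 0.02 0; 0 -0.006 0.045 0; 0 -0.006 0.07 0; 0 -0.006 0.08 0; 0 -0.006 0.08 0"}}

```text
t: 21.85
eef_pos: [0.4315, -0.2738, 0.1134]
tool_rot: [-0.001, -0.001, 1.0, 0.001]
contact_force: [-0.2, 0.5, 0.1]
gripper_width: 0.799
grasp_force: 0.0
```

Request:
{"op": "send_rows", "data": {"deltas": "0 0 0 0; 0 0 0 0; 0 0 0 0; 0 0 0 0; 0 0 0 0", "claw": 0.2}}

```text
t: 22.35
eef_pos: [0.4328, -0.2757, 0.1158]
tool_rot: [0.001, -0.0, 1.0, -0.0]
contact_force: [-1.1, 1.9, 6.5]
gripper_width: 0.425
grasp_force: 49.8
```

Request:
{"op": "send_rows", "data": {"deltas": "0 0 -0.01 0; 0 0 -0.025 0; 0 0 -0.045 0; 0 0 -0.06 0; 0 0 -0.065 0"}}

```text
t: 22.85
eef_pos: [0.4323, -0.2761, 0.1814]
tool_rot: [0.001, 0.0, 1.0, -0.0]
contact_force: [-0.9, 0.7, -2.3]
gripper_width: 0.431
grasp_force: 50.3
```

Request:
{"op": "send_rows", "data": {"deltas": "-0.005 0.015 0 0; -0.012 0.04 0 0; -0.02 0.07 0 0; -0.03 0.105 0 0; -0.04 0.14 0 0"}}

```text
t: 23.35
eef_pos: [0.4714, -0.1344, 0.1793]
tool_rot: [-0.0, 0.0, 1.0, 0.0]
contact_force: [0.8, 0.5, -3.1]
gripper_width: 0.425
grasp_force: 50.4
```

Request:
{"op": "send_rows", "data": {"deltas": "-0.01 0.035 0 0; -0.02 0.07 0 0; -0.03 0.105 0 0; -0.04 0.14 0 0; -0.048 0.17 0 0"}}

```text
t: 23.85
eef_pos: [0.5196, 0.0366, 0.1792]
tool_rot: [-0.0, -0.001, 1.0, 0.0]
contact_force: [0.6, -0.5, -3.0]
gripper_width: 0.43
grasp_force: 50.4
```

Request:
{"op": "send_rows", "data": {"deltas": "-0.006 0.02 0 0; -0.012 0.038 0 0; -0.013 0.04 0 0; -0.013 0.04 0.02 0; -0.013 0.04 0.035 0"}}

```text
t: 24.35
eef_pos: [0.5324, 0.0733, 0.1438]
tool_rot: [-0.0, 0.0, 1.0, -0.0]
contact_force: [-1.3, -0.7, -2.4]
gripper_width: 0.429
grasp_force: 50.6
```

Request:
{"op": "send_rows", "data": {"deltas": "0 0 0 0; 0 0 0 0"}}

```text
t: 24.55
eef_pos: [0.5325, 0.0735, 0.1445]
tool_rot: [-0.0, 0.001, 1.0, -0.0]
contact_force: [-0.1, -0.2, -1.3]
gripper_width: 0.427
grasp_force: 50.5
```

Request:
{"op": "send_rows", "data": {"deltas": "-0.001 0.0025 0.01 0; -0.001 0.0025 0.018 0; -0.001 0.0025 0.022 0; -0.001 0.0025 0.024 0; -0.001 0.0025 0.024 0"}}

```text
t: 25.05
eef_pos: [0.5341, 0.0771, 0.121]
tool_rot: [0.0, -0.0, 1.0, 0.0]
contact_force: [-1.4, -0.3, 3.1]
gripper_width: 0.424
grasp_force: 51.0
```

Request:
{"op": "send_rows", "data": {"deltas": "0 0 0 0; 0 0 0 0; 0 0 0 0; 0 0 0 0; 0 0 0 0", "claw": 0.8}}

```text
t: 25.55
eef_pos: [0.5336, 0.077, 0.1204]
tool_rot: [-0.0, -0.0, 1.0, 0.0]
contact_force: [-0.7, -0.7, 1.0]
gripper_width: 0.799
grasp_force: 0.0
```

Request:
{"op": "send_rows", "data": {"deltas": "0 0 -0.02 0; 0 0 -0.05 0; 0 0 -0.075 0; 0 0 -0.075 0; 0 0 -0.075 0"}}

```text
t: 26.05
eef_pos: [0.5337, 0.0772, 0.1956]
tool_rot: [0.0, -0.0, 1.0, 0.0]
contact_force: [0.5, -0.2, 0.6]
gripper_width: 0.798
grasp_force: 0.0
```

```bash
python3 - <<'E'
from h import *
print(bot.get_obs()['eef_pos']); caps()
E
```

```text
[0.5337091  0.07716579 0.19557005]
scene blue 63 [ 0.5276 -0.271   0.152 ]
scene yel 131 [0.5345 0.0785 0.157 ]
scene jar 202 [0.5087 0.2754 0.0658]
```

Yellow is back within 3 mm of its start. Blue next, at (0.525, -0.2735).

Request:
{"op": "send_rows", "data": {"deltas": "0 -0.045 0 0; 0.002 -0.09 0 0; 0.004 -0.135 0 0; 0.006 -0.18 0 0; 0.009 -0.225 0 0"}}

```text
t: 26.6
eef_pos: [0.5236, -0.1495, 0.194]
tool_rot: [-0.001, -0.0, 1.0, 0.0]
contact_force: [1.2, 0.2, 0.3]
gripper_width: 0.797
grasp_force: 0.0
```

Request:
{"op": "send_rows", "data": {"deltas": "0 -0.045 0 0; 0 -0.09 0 0; 0 -0.125 0 0; 0 -0.125 0 0; 0 -0.125 0 0"}}

```text
t: 27.1
eef_pos: [0.5237, -0.2733, 0.1939]
tool_rot: [-0.001, 0.001, 1.0, 0.0]
contact_force: [-0.0, 0.8, -0.2]
gripper_width: 0.798
grasp_force: 0.0
```

Request:
{"op": "send_rows", "data": {"deltas": "0 0 0.025 0; 0 0 0.05 0; 0 0 0.07 0; 0 0 0.081 0; 0 0 0.081 0"}}

```text
t: 27.6
eef_pos: [0.5239, -0.2708, 0.1126]
tool_rot: [-0.002, -0.001, 1.0, 0.001]
contact_force: [-0.4, 0.7, 0.6]
gripper_width: 0.802
grasp_force: 0.0
```

Request:
{"op": "send_rows", "data": {"deltas": "0 0 0 0; 0 0 0 0; 0 0 0 0; 0 0 0 0; 0 0 0 0", "claw": 0.2}}

```text
t: 28.1
eef_pos: [0.5258, -0.2735, 0.1157]
tool_rot: [0.001, -0.0, 1.0, -0.0]
contact_force: [0.0, -0.5, 7.3]
gripper_width: 0.428
grasp_force: 50.8
```

Request:
{"op": "send_rows", "data": {"deltas": "0 0 -0.01 0; 0 0 -0.025 0; 0 0 -0.045 0; 0 0 -0.06 0; 0 0 -0.065 0"}}

```text
t: 28.6
eef_pos: [0.5256, -0.2736, 0.1818]
tool_rot: [0.002, -0.0, 1.0, -0.0]
contact_force: [0.0, 0.2, -3.3]
gripper_width: 0.428
grasp_force: 50.6
```

Request:
{"op": "send_rows", "data": {"deltas": "-0.002 0.015 0 0; -0.004 0.04 0 0; -0.006 0.07 0 0; -0.009 0.1 0 0; -0.012 0.13 0 0"}}

```text
t: 29.1
eef_pos: [0.5359, -0.1402, 0.1784]
tool_rot: [-0.001, -0.001, 1.0, 0.0]
contact_force: [1.4, 0.7, -1.9]
gripper_width: 0.424
grasp_force: 50.6
```

Request:
{"op": "send_rows", "data": {"deltas": "-0.003 0.03 0 0; -0.006 0.06 0 0; -0.009 0.09 0 0; -0.011 0.115 0 0; -0.013 0.135 0 0"}}

```text
t: 29.6
eef_pos: [0.5485, -0.0045, 0.1783]
tool_rot: [-0.001, -0.002, 1.0, 0.0]
contact_force: [-1.0, -0.1, -2.8]
gripper_width: 0.423
grasp_force: 50.6
```

Request:
{"op": "send_rows", "data": {"deltas": "0 0 0 0; 0 0 0.015 0; 0 0 0.03 0; 0 0 0.035 0; 0 0 0.035 0"}}

```text
t: 30.1
eef_pos: [0.5485, -0.0081, 0.1434]
tool_rot: [-0.001, -0.0, 1.0, -0.0]
contact_force: [-0.6, -0.4, -1.8]
gripper_width: 0.423
grasp_force: 50.6
```

Request:
{"op": "send_rows", "data": {"deltas": "-0.001 -0.001 0.01 0; -0.001 -0.001 0.018 0; -0.001 -0.001 0.021 0; -0.001 -0.001 0.0235 0; -0.001 -0.001 0.0235 0"}}

```text
t: 30.6
eef_pos: [0.551, -0.0091, 0.121]
tool_rot: [0.0, -0.0, 1.0, 0.0]
contact_force: [0.2, -0.0, -2.4]
gripper_width: 0.428
grasp_force: 50.8
```

Request:
{"op": "send_rows", "data": {"deltas": "0 0 0 0; 0 0 0 0; 0 0 0 0; 0 0 0 0; 0 0 0 0", "claw": 0.8}}

```text
t: 31.1
eef_pos: [0.5507, -0.009, 0.121]
tool_rot: [0.0, -0.0, 1.0, 0.0]
contact_force: [-0.6, 0.0, -0.6]
gripper_width: 0.806
grasp_force: 0.0
```

Request:
{"op": "send_rows", "data": {"deltas": "0 0 -0.02 0; 0 0 -0.05 0; 0 0 -0.09 0; 0 0 -0.12 0; 0 0 -0.12 0"}}

```text
t: 31.6
eef_pos: [0.5534, -0.0091, 0.2454]
tool_rot: [0.004, 0.0, 1.0, 0.001]
contact_force: [0.8, 0.5, -0.2]
gripper_width: 0.797
grasp_force: 0.0
```

```bash
python3 - <<'E'
from h import *
print(bot.get_obs()['eef_pos']); p=caps();save(p,'s7.png')
E
```

```text
[ 0.5533915  -0.00914173  0.2454077 ]
scene blue 106 [ 0.5534 -0.0077  0.1568]
scene yel 134 [0.5346 0.0786 0.1569]
scene jar 206 [0.5087 0.2753 0.0658]
```

View pics/s7.png

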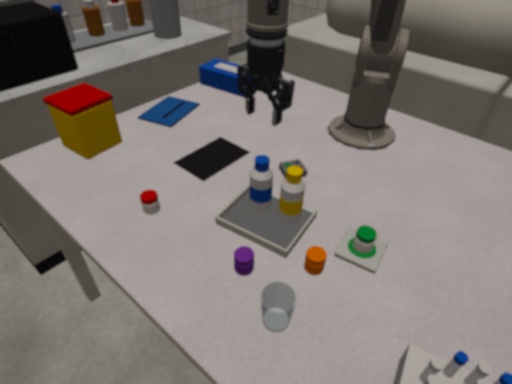

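Both bottles are back upright in the bay, blue at (262,180) and yellow at (292,190), and the jar is on the disc at (365,240). The bystanders are untouched and the gripper is clear, so I hand in.

```bash
python3 -c "
from station import bot
print(bot.hand_in())"
```

```text
the job is handed in; nothing more can be done
None
```

The job is handed in; no verdict was returned. By the last camera check, the jar is about 1 mm from the disc's centre, both bottles are upright in the bay within about 3 mm of where they started, and the bystanders look untouched.

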